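# Hang the spare filter plate on the occupied hook

### The arm

A 6-joint arm with a two-finger parallel gripper is mounted at the origin on a cart in front of the work surface, level with it; the furniture and walls round the work are solid. World frame = base frame: x ahead of the robot, y to its left, z up, the work surface at z = 0. Lengths are in mm, angles in rad, forces in N, time in s.
With the tool pointing down it reaches from about 425 to 950 mm from the base axis. Payload 14.7 kg.
Tool frame: the origin (TCP) lies midway between the tips of the shut fingers; the grasp point (between the pads) lies 19 mm behind it; z points along the fingers, y is the line along which they close (so a half turn about z gives the same grasp; the last joint's range is limited). The gripper opens to 85 mm and grips with 20 to 120 N. Pads are 22 mm wide; open, the fingers measure 114 mm over their backs; the gripper's body (76 mm by 85 mm) begins 54 mm behind the grasp point. The pads swing forward as they close: fully open they stand 13 mm farther back than shut.
Start: joints at [1.3, 0.48, 1.596, -0, 1.065, -0.047], TCP at [144.234, 633.789, 231.297] pointing down, gripper open.
Joint ranges: [-2.75, 2.75], [-0.82, 2.05], [0.23, 2.67], [-1.56, 4.7], [0.09, 2.69], [-2.92, 2.92]. Speed limits (rad/s): [1.89, 1.89, 2.39, 3.01, 3.01, 3.01].

### API

Orientations are given as a unit quaternion [w, x, y, z].
In Python, from workcell import bot gives the robot as it stands.
- The arm moves only by the shell command python3 -m crank 'ROWS' [FORCE]. ROWS is JSON, a list of rows, each a list of 3 entries, a list of its own where there are three numbers: the turn, a rotation vector about the tool's x, y, z in rad, then the shift along the tool's x, y, z in mm, then the closure in counts, from 0 (fully open) to 255 (shut). In form: [[[ax, ay, az], [x, y, z], fingers], ...]. A call has 1 to 12 rows; each row shifts and turns the commanded pose from where the row before left it, along the tool's axes as they then stand; what a row does not reach is not made up. A row lasts 1/12 s, in which the tool goes at most 41.7 mm and 7.16 degrees, less where a joint would pass 70% of its speed; a pose out of reach is approached as far as the arm can. A call is refused whole if a number of a shift passes 41.7 or a number of a turn 0.125, either way. A call with a gripper value outside its range is refused whole. The fingers move at their own pace and stop on an object; FORCE is the grip in N (left out, the last holds). Time passes only in rows, so rows that do not move let the fingers close. It gives the time, the measured TCP pose, the force, the opening and the grip force at its end, in the units of the state.
- bot.read_state(): the state, without advancing time (a new reading comes with each control period).
- bot.read_camera(name): name is "scene" or "top" or "wrist"; returns a dict with "frame" (420x560x3 uint8, red, green, blue), "fov_y" (degrees; the focal length in pixels is half the picture's height over the tangent of half this angle, whatever the lens; pixels are square), "cx", "cy" (the principal point, pixels), "R" (3x3) and "t" (3): a world point X has camera coordinates R X + t. Camera axes: x right, y down, z forward; pixel columns grow to the right and rows downward; lengths in mm; the calibration is good to about 2 mm. A picture is of the moment at which its call begins. There is no depth.
- bot.close_job(): hands the job in; it is judged then, once.
The state is a dict: "clock": time; "q": joint angles; "joint_velocities": joint speeds; "joint_efforts": joint torques, N m; "ee_pos": TCP position; "tool_rot": TCP orientation; "contact_force": force on the tool from outside, world axes, zero at the start; "wrist_torque": the same for the moment, N m; "gripper_width": finger opening in mm; "finger_force": force on a finger pad.
Only numpy, scipy, OpenCV 4.12 (cv2) and the standard library are available. Lean on these libraries where they do the work, as an engineer would, in place of code of your own. Each camera call takes 0.05 s, during which the arm holds its last target. There are 200 camera calls.

### The job

Take the spare filter plate (the one with the tall grey grip) out of the slotted rack and hang it by its eye on the hook bar, in front of the plate that already hangs there. Slide it back along the bar until the two plates are packed together against the sprung stop behind them, hold them there briefly with a steady push of 5 to 10 newtons, then let go and leave both hanging side by side, touching. Be gentle: do not ram the hook, the glass must not be pressed harder than that, the first plate must stay on the hook, and nothing else may be disturbed.

Things in the scene. Friction and masses are not known exactly. Their poses are not given: they have to be found in the camera images.
- spare_grip (a point): Centre of the grey plastic grip on top of the spare plate, the thing to grasp: 12 mm thick (along its x), 30 mm wide (y), 38 mm tall (z). It lies 59.7 mm above spare_eye and 163 mm above the plate's lower edge.
- spare_plate: Spare plate, loose, 140 g, 182 mm tall, upright in a rack slot; origin mid lower edge; x through its thickness, y across, z up, same front and back. Top down: grey grip, neck 6 mm thick, 16 wide, 28 long; eye block 10 mm thick, 34 wide, 46 tall; aluminium sheet 5 mm thick, 70 wide, 74 tall with a round glass window.
- spare_eye (a point): Point in the spare plate's eye where the bar's centre line lies when it hangs (axes as spare_plate). The eye is a closed window through the block, 18 mm wide, 30 mm tall, from 25.3 mm below to 4.7 mm above this point; from 3.3 mm below this point upward it narrows as an inverted 90 degree V that centres on the bar. Block top 12.7 mm above this point.
- hung_plate: The plate already hanging on the bar, loose, 120 g: like the spare plate but without neck and grip. It slides freely on the bar. Origin mid lower edge, axes as spare_plate.
- hung_eye (a point): The same eye point in the hung plate: the plate's top is 12.7 mm above it, its lower edge 103.3 mm below it, its eye block 5 mm to front and back of it.
- bar (a point): Point on the round steel hook bar's centre line, 150 mm above the worktop; bar 8 mm thick. x: level, along the bar from open tip to post (roughly to the robot's left); z up. Straight from x = -75 to the post at +105 mm; in front it turns up at 45 degrees to a round tip centred at x = -83, z = +8 mm (outermost x = -87, z = +12).
- hook_stand: Hook stand, fixed: base 220 x 100 x 12 mm, post reaching 10 mm above the bar. Origin on the worktop under point bar, same axes. A collar with a sprung rubber pad (30 mm wide disc) is clamped on the bar 3 to 53 mm behind the hung plate: where is not measured. The pad gives 1 mm per 4 N, up to 8 mm, and springs back when let go, pushing both plates forward.
- rack: Grey slotted rack, 110 x 100 x 40 mm, fixed; origin under its centre. Three slots across it (along its y) at x = -30, 0, +30 mm, each 6.5 mm wide, 75 mm long, 34 mm deep, floor 6 mm above the worktop. The spare plate stands in the front or the rear slot, the blank plate in the other.
- blank_plate: Plain plate 5 x 70 x 74 mm without eye or grip, standing in the rack's other slot; origin at the middle of its lower edge. Leave alone.
- objective_case_b: Round case with dark lid and pale lower half, 41 mm diameter, 58 mm tall, standing between rack and hook; origin at its foot. Leave alone.
- filter_cube_a: Small black cube with round windows, 45 x 34 x 43 mm, between rack and hook; origin at its foot. Leave alone.
- oil_bottle: Small brown bottle, 32 mm diameter, 72 mm tall; origin at its foot. Leave alone.
- coverslips_a: Small square box with pale blue lid, 36 x 36 x 22 mm, near the front edge; origin at its foot. Leave alone.
Not all that is in view belongs to the job. There is more than one size of the hook_stand; the one meant has the size given above.

How it is judged (in metres and radians):
On the way, in this order (a step that is already met when the one before it is completed fails the run):
1. the spare plate's eye is over the hook's bar, behind the upturned tip and in front of the hung plate (x of spare_eye in the frame of bar between -0.07 and 0.09 m and y of spare_eye in the frame of bar between -0.008 and 0.008 m and z of spare_eye in the frame of bar between -0.006 and 0.02 m and x of spare_eye in the frame of hung_eye below 0 m), for 0.1 s.
2. the spare plate on the bar presses the hung plate back against the stop with more than 3 N for 0.3 s (x of spare_eye in the frame of bar between -0.07 and 0.085 m and y of spare_eye in the frame of bar between -0.006 and 0.006 m and z of spare_eye in the frame of bar between -0.006 and 0.006 m and x of hung_eye in the frame of bar between -0.07 and 0.085 m and y of hung_eye in the frame of bar between -0.006 and 0.006 m and z of hung_eye in the frame of bar between -0.006 and 0.006 m and contact force between spare_plate and hung_plate above 3 N), for 0.3 s.
At the end, for the whole second after the job is handed in: Both plates hang at rest on the straight bar, each eye seated within 6 mm of the bar's centre line, the spare in front of the first, their eye points less than 14.5 mm apart (10 mm when the eye blocks touch) (x of spare_eye in the frame of bar between -0.07 and 0.085 m and y of spare_eye in the frame of bar between -0.006 and 0.006 m and z of spare_eye in the frame of bar between -0.006 and 0.006 m and x of hung_eye in the frame of bar between -0.07 and 0.085 m and y of hung_eye in the frame of bar between -0.006 and 0.006 m and z of hung_eye in the frame of bar between -0.006 and 0.006 m and distance between spare_eye and hung_eye below 0.0145 m and x of spare_eye in the frame of hung_eye below 0 m and linear speed of each of spare_plate, hung_plate below 0.03 m/s).
It fails at once if the two plates are pressed together with more than 14 N (contact force between spare_plate and hung_plate above 14 N).
It fails at once if the spare plate is forced against the hook stand with more than 30 N (contact force between spare_plate and hook_stand above 30 N).
It fails at once if the hung plate is lifted or knocked off the bar (z of hung_eye in the frame of bar below -0.012 m or z of hung_eye in the frame of bar above 0.012 m or x of hung_eye in the frame of bar below -0.075 m).
It fails at once if the blank plate or another bystander is moved by more than 20 mm (distance of any of objective_case_b, filter_cube_a, oil_bottle, coverslips_a, blank_plate from where it was at the start of the episode above 0.02 m).
It also fails if it takes over 51 s, if anything falls off the work surface, if the arm or the gripper's body presses on something with over 40 N, if the wrist force passes 120 N, or if a joint passes its speed limit or range.

## Working session

There is one attempt and no reset: what is moved stays moved. The work goes in short steps, Python scripts to look and compute and a shell command to move; the robot and the scene stay as the last step left them, time stands still between calls to the robot, and variables do not carry over. Pictures are saved under pics/ and viewed, at most 13 in all, crops included, and the job is handed in when it is done.

```bash
ls; mkdir -p pics
python3 - <<'E'
from workcell import bot
import cv2,pickle
s=bot.read_state();print(s)
for n in ["scene","top","wrist"]:
    c=bot.read_camera(n);pickle.dump(c,open(f'pics/{n}0.pkl','wb'))
    cv2.imwrite(f'pics/{n}0.png',c['frame'][:,:,::-1]);print(n,c['fov_y'],c['cx'],c['cy'],c['R'],c['t'])
E
```

```text
pics
{'clock': 0.0, 'q': array([ 1.30040634e+00,  4.80853490e-01,  1.59686367e+00,  2.14005428e-05,
        1.06512228e+00, -4.65847998e-02]), 'joint_velocities': array([-0.00117363,  0.00024215,  0.00029029, -0.00032868,  0.00121559,
       -0.00078967]), 'joint_efforts': array([-3.27879185e-03, -9.50661850e+01, -4.30160165e+01, -3.37049942e-04,
        1.26381856e-02,  4.76621017e-05]), 'ee_pos': array([144.11347434, 633.394686  , 230.66215484]), 'tool_rot': array([-1.07627518e-04,  1.11674332e-01,  9.93744663e-01, -6.14103708e-04]), 'contact_force': array([-0.52880938, -0.65088843, -0.24045685]), 'wrist_torque': array([-0.00236461, -0.02853017,  0.03047517]), 'finger_force': 0.0, 'gripper_width': 85.58084427765158}
scene 48.68647050828442 276.0388601881279 210.04053538033446 [[ 7.60005315e-01 -6.49916607e-01 -5.70642887e-04]
 [-4.51621395e-01 -5.27489272e-01 -7.19578477e-01]
 [ 4.67364994e-01  5.47141181e-01 -6.94410895e-01]] [-234.71655146  429.92756938 1213.74091511]
top 51.899428949900084 277.74936347315435 206.99865946553913 [[-4.78655193e-03 -9.99524057e-01  3.04753868e-02]
 [-9.89563036e-01  3.45248616e-04 -1.44100240e-01]
 [ 1.44021135e-01 -3.08470596e-02 -9.89093712e-01]] [ 220.25056258  526.75480629 1740.20528904]
wrist 66.28818499121407 275.9824617326992 206.64074281350003 [[ 2.21664464e-01  9.75122927e-01 -3.78271721e-04]
 [ 9.21108851e-01 -2.09258663e-01  3.28282342e-01]
 [ 3.20036482e-01 -7.31169588e-02 -9.44579568e-01]] [-649.43695616  -42.26692585  381.2343379 ]
```

View pics/scene0.png

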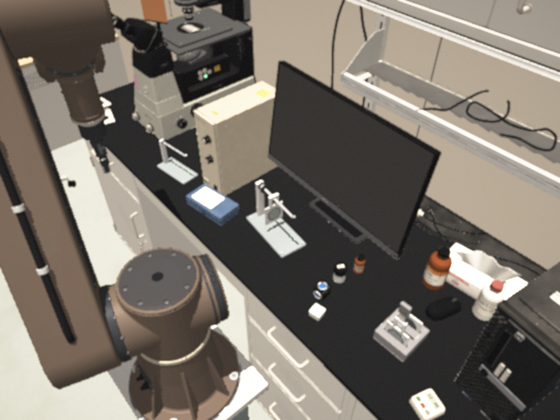

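View pics/top0.png

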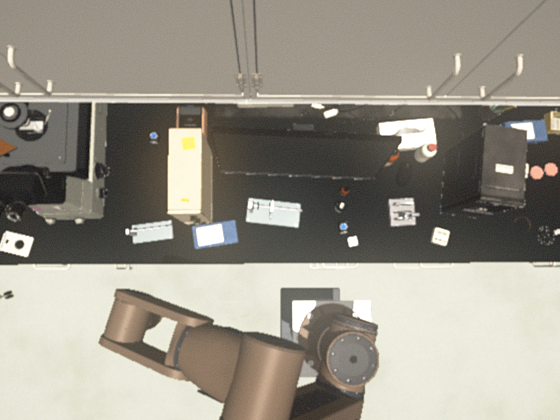

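The scene view shows the large hook stand at about (275,220) and the rack with the grip at (403,325). The top view shows the stand at (273,212), a smaller decoy at (152,232), and the rack at (402,211). Next I zoom in on these.

Run:
```python
import cv2,numpy as np
s=cv2.imread('pics/scene0.png');t=cv2.imread('pics/top0.png')
def c(i,x,y,w,h,k=5): return cv2.resize(i[y:y+h,x:x+w],(w*k,h*k),interpolation=cv2.INTER_CUBIC)
a=np.hstack([c(s,235,170,80,60),c(s,365,295,80,60)]);b=np.hstack([c(t,235,182,80,60),c(t,365,182,80,60)])
o=np.vstack([a,b]);o=cv2.convertScaleAbs(o,alpha=1.0);print(o.shape);cv2.imwrite('pics/z1.png',o)
```

```text
(600, 800, 3)
```

View pics/z1.png

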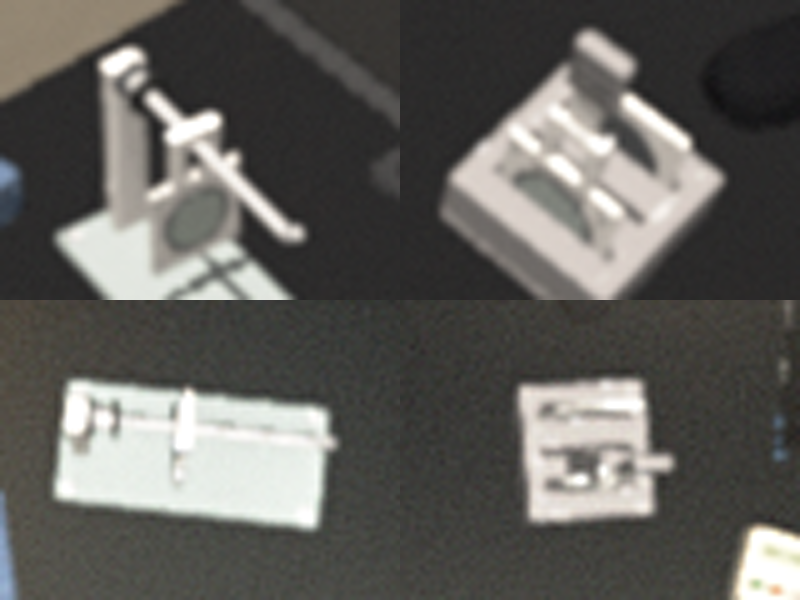

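The crops show the spare in the rack slot nearest the robot, with its grip at about (484,306) in scene and (416,214) in top. The hook bar runs roughly along world y, with its tip on the right. I'll compute coarse positions from these and refine them with the wrist camera.

```bash
cat > h.py <<'E'
import numpy as np,pickle,cv2
from workcell import bot
from scipy.spatial.transform import Rotation as Ro
def snap(n,f):
    c=bot.read_camera(n);pickle.dump(c,open(f'pics/{f}.pkl','wb'));cv2.imwrite(f'pics/{f}.png',c['frame'][:,:,::-1]);return c
def ld(f): return pickle.load(open(f'pics/{f}.pkl','rb'))
def ray(c,u,v):
    f=c['frame'].shape[0]/2/np.tan(np.radians(c['fov_y']/2))
    R,t=np.array(c['R']),np.array(c['t'])
    d=R.T@np.array([(u-c['cx'])/f,(v-c['cy'])/f,1]);return -R.T@t,d/np.linalg.norm(d)
def onz(c,u,v,z):
    o,d=ray(c,u,v);return o+d*(z-o[2])/d[2]
def tri(*obs):
    A=0;b=0
    for c,u,v in obs:
        o,d=ray(c,u,v);P=np.eye(3)-np.outer(d,d);A=A+P;b=b+P@o
    X=np.linalg.solve(A,b);return X,[np.linalg.norm(np.cross(X-ray(*o)[0],ray(*o)[1])) for o in obs]
def proj(c,X):
    f=c['frame'].shape[0]/2/np.tan(np.radians(c['fov_y']/2));p=np.array(c['R'])@X+c['t'];return p[:2]/p[2]*f+[c['cx'],c['cy']]
def rot(): 
    w=bot.read_state()['tool_rot'];return Ro.from_quat([w[1],w[2],w[3],w[0]])
def shift(target):   # world target -> tool-frame shift
    s=bot.read_state();return rot().inv().apply(np.array(target)-s['ee_pos'])
E
python3 - <<'E'
from h import *
np.set_printoptions(precision=1,suppress=True)
s,t=ld('scene0'),ld('top0')
T=lambda x,y:(t,235+x/5,182+(y-300)/5)
T2=lambda x,y:(t,365+(x-400)/5,182+(y-300)/5)
S=lambda x,y:(s,235+x/5,170+y/5)
S2=lambda x,y:(s,365+(x-400)/5,295+y/5)
for p in [(520,385),(643,380),(655,512),(530,520)]: print('rack',onz(*T2(*p),40))
print('grip top',tri(S2(606,50),T2(657,462)), onz(*S2(606,50),188))
for p in [(70,380),(328,408),(317,527),(57,498)]: print('base',onz(*T(*p),12))
print('tip',onz(*S(295,235),158),tri(S(295,235),T(333,442)))
print('hungtop',onz(*S(195,128),162.7),'post',onz(*S(122,60),160))
c=ld('wrist0');R=np.array(c['R']);print('wristcam',-R.T@c['t'],rot().as_matrix())
E
```

```text
rack [ 559.9 -242.5   40. ]
rack [ 564.1 -345.7   40. ]
rack [ 454.  -350.1   40. ]
rack [ 447.5 -246.    40. ]
grip top (array([ 475.1, -297.9,  194.5]), [np.float64(0.8285490388311392), np.float64(0.8285490388311336)]) [ 478.8 -295.5  188. ]
base [568.6 338.   12. ]
base [545.  122.6  12. ]
base [445.2 133.   12. ]
base [469.6 348.2  12. ]
tip [496.  134.8 158. ] (array([495. , 132.3, 160.8]), [np.float64(1.0047235349645196), np.float64(1.0047235349646357)])
hungtop [509.1 244.  162.7] post [517.7 328.1 160. ]
wristcam [ 60.9 652.3 373.7] [[-1.   0.2 -0. ]
 [ 0.2  1.  -0. ]
 [ 0.  -0.  -1. ]]
```

```bash
python3 -m crank '[[[0,0,0],[-23,-25,-4],0],[[0,0,0],[-23,-25,-4],0],[[0,0,0],[-23,-25,-4],0],[[0,0,0],[-23,-25,-4],0],[[0,0,0],[-23,-25,-4],0],[[0,0,0],[-23,-25,-4],0],[[0,0,0],[-23,-25,-4],0],[[0,0,0],[-23,-25,-4],0],[[0,0,0],[-23,-25,-4],0],[[0,0,0],[-23,-25,-4],0],[[0,0,0],[-23,-25,-4],0],[[0,0,0],[-23,-25,-4],0]]' && python3 -m crank '[[[0,0,0],[-23,-25,0],0],[[0,0,0],[-23,-25,0],0],[[0,0,0],[-23,-25,0],0],[[0,0,0],[-23,-25,0],0],[[0,0,0],[-23,-25,0],0],[[0,0,0],[-23,-25,0],0]]'; python3 -m crank '[[[0,0,0.12],[0,0,0],0],[[0,0,0.12],[0,0,0],0],[[0,0,0.12],[0,0,0],0],[[0,0,0.12],[0,0,0],0],[[0,0,0.12],[0,0,0],0],[[0,0,0.12],[0,0,0],0],[[0,0,0.12],[0,0,0],0],[[0,0,0.12],[0,0,0],0],[[0,0,0.12],[0,0,0],0],[[0,0,0.12],[0,0,0],0],[[0,0,0.11],[0,0,0],0]]'
```

```text
clock: 1.15
ee_pos: [347.1, 278.5, 279.5]
tool_rot: [0.0, 0.112, 0.994, 0.0]
contact_force: [1.4, 1.3, 0.4]
gripper_width: 85.3
finger_force: 0.0
clock: 1.65
ee_pos: [448.5, 101.4, 279.3]
tool_rot: [0.0, 0.112, 0.994, 0.0]
contact_force: [0.9, -0.2, -0.1]
gripper_width: 85.4
finger_force: 0.0
clock: 2.57
ee_pos: [447.9, 103.1, 279.2]
tool_rot: [-0.0, 0.696, 0.718, -0.0]
contact_force: [-0.2, -0.4, 1.1]
gripper_width: 85.4
finger_force: 0.0
```

```bash
python3 -m crank '[[[0,0,0],[-36,1.5,0],0],[[0,0,0],[-36,1.5,0],0],[[0,0,0],[-36,1.5,0],0],[[0,0,0],[-36,1.5,0],0],[[0,0,0],[-36,1.5,0],0],[[0,0,0],[-36,1.5,0],0],[[0,0,0],[-36,1.5,0],0],[[0,0,0],[-36,1.5,0],0],[[0,0,0],[-36,1.5,0],0],[[0,0,0],[-36,1.5,0],0],[[0,0,0],[-36,1.5,0],0],[[0,0,0],[0,0,0],0]]'
python3 - <<'E'
from h import *
snap('wrist','w1');print(bot.read_state()['ee_pos'])
E
```

```text
clock: 3.57
ee_pos: [479.5, -297.6, 279.0]
tool_rot: [0.001, 0.695, 0.719, -0.001]
contact_force: [0.2, 0.7, -0.4]
gripper_width: 85.2
finger_force: 0.0
[ 479.02758961 -294.91716301  278.78145552]
```

View pics/w1.png

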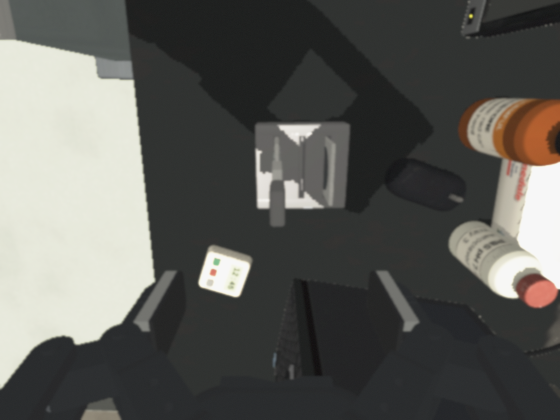

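The wrist view shows the rack at (256..349, 122..209), the grip as a dark grey bar at about (278,205), and the blank plate in the far slot at (327,165). I'll zoom in on the grip.

Run:
```python
import cv2
i=cv2.imread('pics/w1.png')[115:235,245:360];cv2.imwrite('pics/z2.png',cv2.resize(cv2.convertScaleAbs(i,alpha=1.2),None,fx=5,fy=5,interpolation=cv2.INTER_NEAREST))
```

```text
(no output)
```

View pics/z2.png

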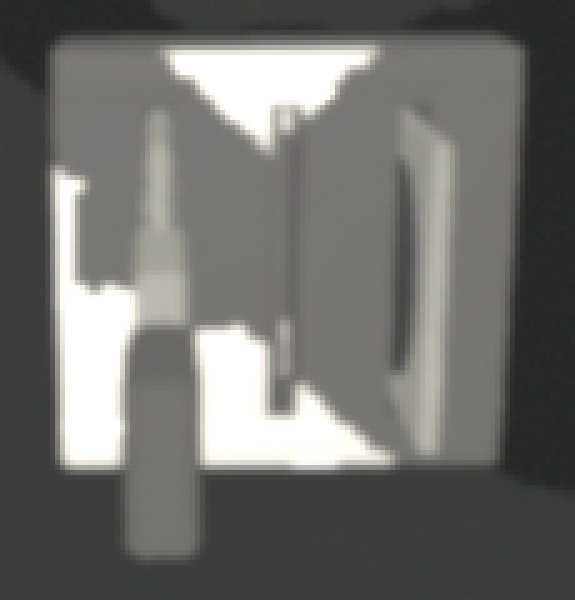

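Run:
```python
from h import *
np.set_printoptions(precision=1,suppress=True)
c=ld('w1');p=lambda x,y,z:onz(c,245+x/5-.4,115+y/5-.4,z)
for q in [(126,557),(198,557),(127,380),(197,380),(162,468)]: print(p(*q,188))
for q in [(50,45),(525,45),(500,467),(62,467)]: print(p(*q,40))
s=bot.read_state();print(s['ee_pos'],rot().as_matrix(),s['contact_force'])
```

```text
[ 474.6 -310.6  188. ]
[ 485.9 -310.2  188. ]
[ 473.9 -281.6  188. ]
[ 484.5 -281.2  188. ]
[ 479.7 -295.5  188. ]
[ 452.6 -245.4   40. ]
[ 562.2 -241.6   40. ]
[ 567.2 -344.8   40. ]
[ 456.9 -348.6   40. ]
[ 479.  -294.9  278.8] [[-0.  1. -0.]
 [ 1.  0. -0.]
 [-0. -0. -1.]] [-0.2  0.7  0.7]
```

```bash
python3 -m crank '[[[0,0,0],[-0.5,0.4,25],0],[[0,0,0],[-0.5,0.3,35],0],[[0,0,0],[0,0,35],0],[[0,0,0],[0,0,22],0],[[0,0,0],[0,0,10],0],[[0,0,0],[0,0,0],0]]'; python3 -m crank '[[[0,0,0],[0,0,0],255],[[0,0,0],[0,0,0],255],[[0,0,0],[0,0,0],255],[[0,0,0],[0,0,0],255],[[0,0,0],[0,0,0],255],[[0,0,0],[0,0,0],255],[[0,0,0],[0,0,0],255],[[0,0,0],[0,0,0],255]]' 60
```

```text
clock: 4.12
ee_pos: [478.8, -291.5, 150.4]
tool_rot: [-0.002, 0.694, 0.72, -0.0]
contact_force: [0.7, 1.1, 0.8]
gripper_width: 85.4
finger_force: 0.0
clock: 4.78
ee_pos: [480.2, -293.2, 153.0]
tool_rot: [0.001, 0.694, 0.72, 0.0]
contact_force: [0.6, 0.5, 7.9]
gripper_width: 11.3
finger_force: 58.7
```

```bash
python3 -m crank '[[[0,0,0],[0,0,0],255],[[0,0,0],[0,0,0],255],[[0,0,0],[0,0,0],255]]'
python3 - <<'E'
from h import *
for i in range(3):
  s=bot.read_state();print(s['clock'],s['ee_pos'],s['contact_force'],s['tool_rot']); snap('wrist','wg%d'%i)
c=ld('wg2');cv2.imwrite('pics/z3.png',cv2.resize(c['frame'][110:270,170:400,::-1],None,fx=3,fy=3,interpolation=cv2.INTER_CUBIC))
E
```

```text
clock: 5.03
ee_pos: [480.2, -293.2, 153.0]
tool_rot: [0.0, 0.694, 0.72, 0.0]
contact_force: [-1.0, 0.3, 6.6]
gripper_width: 11.2
finger_force: 58.7
5.0333 [ 480.24792701 -293.18313742  152.97725829] [-1.00265781  0.34430356  6.61702748] [4.86091230e-04 6.93933549e-01 7.20038876e-01 1.04115508e-04]
5.0833 [ 480.24876518 -293.18660971  153.00569699] [-0.4443236   1.29463013  7.91476375] [5.21741395e-04 6.93930879e-01 7.20041424e-01 1.04076310e-04]
5.1333 [ 480.26065754 -293.21919574  153.00564735] [-1.05246702  0.73157455  7.70091312] [5.37529602e-04 6.93953943e-01 7.20019184e-01 1.02564346e-04]
```

View pics/z3.png

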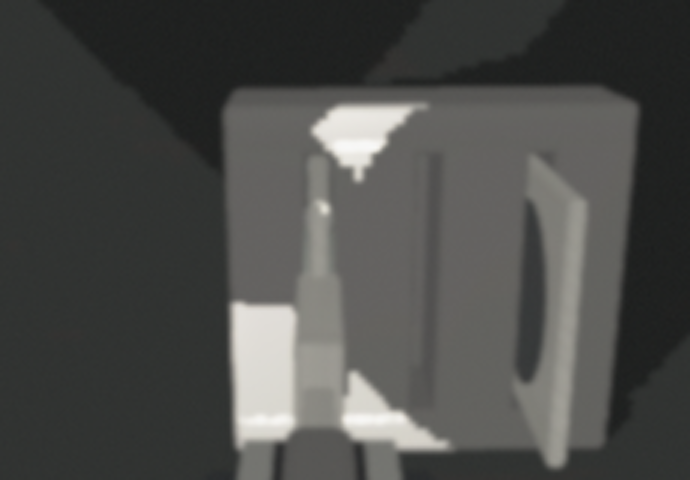

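```bash
python3 -m crank '[[[0,0,0],[0,0,-5],255],[[0,0,0],[0,0,-10],255],[[0,0,0],[0,0,-12],255],[[0,0,0],[0,0,-12],255],[[0,0,0],[0,0,-15],255],[[0,0,0],[0,0,-20],255],[[0,0,0],[0,0,-20],255],[[0,0,0],[0,0,-20],255],[[0,0,0],[0,0,-18],255],[[0,0,0],[0,0,-8],255],[[0,0,0],[0,0,0],255]]'; python3 -m crank '[[[0,0,0],[15,0,0],255],[[0,0,0],[30,0,0],255],[[0,0,0],[35,0,0],255],[[0,0,0],[35,0,0],255],[[0,0,0],[35,0,0],255],[[0,0,0],[35,0,0],255],[[0,0,0],[35,0,0],255],[[0,0,0],[35,0,0],255],[[0,0,0],[35,0,0],255],[[0,0,0],[30,0,0],255],[[0,0,0],[20,0,0],255],[[0,0,0],[10,0,0],255]]'
python3 - <<'E'
from h import *
for i in range(4): bot.read_state(); snap('wrist','wh%d'%i)
s=bot.read_state();print(s['ee_pos'],s['contact_force'],s['tool_rot'])
E
```

```text
clock: 6.1
ee_pos: [480.6, -293.5, 294.6]
tool_rot: [0.002, 0.694, 0.72, 0.0]
contact_force: [-0.0, 0.2, -1.0]
gripper_width: 11.5
finger_force: 58.6
clock: 7.1
ee_pos: [465.6, 59.4, 291.2]
tool_rot: [-0.001, 0.693, 0.721, -0.001]
contact_force: [-0.6, -0.7, -1.0]
gripper_width: 11.3
finger_force: 58.5
[466.52624994  56.53413067 291.73063683] [-0.07076556 -0.31101947 -2.11850439] [-2.42524587e-04  6.93630025e-01  7.20331241e-01 -4.82171907e-04]
```

View pics/wh3.png

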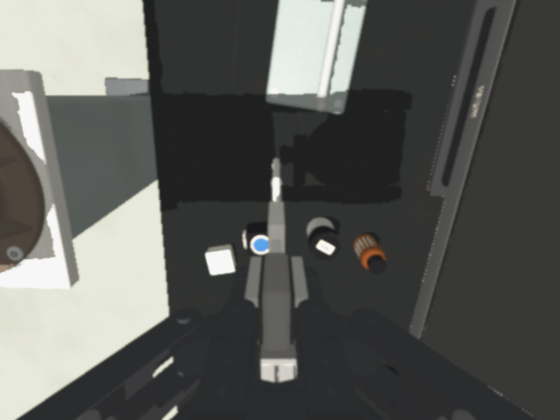

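From above, the wrist view shows the bar running from (340,0) to the tip near (324,97), over the base whose front corners are at (268,101) and (343,113). I'll extract the bar edges numerically.

Run:
```python
from h import *
np.set_printoptions(precision=1,suppress=True)
c=ld('wh3');g=cv2.cvtColor(c['frame'],cv2.COLOR_RGB2GRAY).astype(int)
for r in [3,20,40,60,75,85,92,98,104]: print(r,g[r,310:356])
```

```text
3 [231 232 232 232 232 232 232 232 232 231 230 228 227 227 227 226 226 226
 226 226 226 225 221 214 216 228 238 244 246 245 242 234 218 184 143 116
 111 112 116 117 116 113 110 109 109 109]
20 [230 231 230 231 231 232 232 232 232 232 231 231 231 231 231 231 230 230
 229 225 219 221 231 240 245 246 245 241 231 213 174 134 118 142 188 219
 225 226 226 226 226 226 226 225 225 224]
40 [232 232 232 232 232 232 232 231 231 231 231 231 230 230 229 225 219 218
 228 238 244 246 246 243 234 216 179 138 120 142 189 220 226 226 226 226
 226 225 225 225 225 225 225 225 225 223]
60 [234 234 234 234 233 233 232 232 231 231 230 228 222 218 225 236 244 246
 246 244 236 220 185 144 126 138 167 203 223 229 229 229 229 228 228 227
 227 226 226 226 226 222 211 180 136  86]
75 [235 235 234 233 233 232 232 231 230 225 219 223 234 243 246 247 245 238
 223 192 151 125 137 179 215 227 229 229 229 229 228 228 228 228 228 227
 227 226 221 207 172 124  78  54  50  49]
85 [234 234 233 233 233 233 232 229 221 220 228 240 246 247 245 239 224 196
 154 127 146 195 224 230 231 230 230 230 230 229 228 228 228 228 228 227
 222 205 166 116  73  53  51  50  49  50]
92 [223 223 222 222 221 219 214 214 223 235 243 246 246 244 235 217 179 138
 121 145 192 216 208 185 167 152 135 128 127 126 126 125 125 124 122 115
 101  80  55  38  33  34  32  32  33  32]
98 [112 111 112 111 112 113 116 121 127 131 133 135 133 130 126 119 113 110
 109 110 110 110 110 109 110 110 112 113 113 112 110 109 108 108 105  95
  77  52  35  32  32  32  33  32  33  33]
104 [111 111 111 112 112 111 113 117 120 125 128 128 125 122 118 113 110 109
 109 108 110 109 110 114 122 128 129 130 130 129 128 123 114 104  88  67
  45  35  33  32  33  33  33  34  33  32]
```

Run:
```python
from h import *
np.set_printoptions(precision=1,suppress=True,linewidth=150)
c=ld('wh3');g=cv2.cvtColor(c['frame'],cv2.COLOR_RGB2GRAY).astype(int)
P=np.array([onz(c,u-.0,v,150) for u,v in [(338,3),(335.2,20),(331.3,40),(327.6,60),(324.8,75),(323,85)]]);print(P)
vx,vy,x0,y0=cv2.fitLine(P[:,:2].astype(np.float32),cv2.DIST_L2,0,.01,.01).ravel();print('bar ang',np.degrees(np.arctan2(vy,vx)),x0,y0)
for r in range(100,116,1): print(r,g[r,312:332])
for u,v in [(268,101),(343,113)]: print('base corner',onz(c,u,v,12))
print('plate col 276:',g[150:215,276]); 
for r in (165,180,195,210): print(r,g[r,264:290])
```

```text
[[507.2 210.4 150. ]
 [506.2 198.8 150. ]
 [504.5 184.8 150. ]
 [502.9 170.2 150. ]
 [501.7 158.9 150. ]
 [500.8 151.2 150. ]]
bar ang 83.72879 503.89667 179.03967
100 [112 111 110 111 113 116 118 121 123 123 123 121 118 115 111 109 110 109 109 109]
101 [112 111 111 110 113 116 119 121 123 124 123 121 118 114 109 109 108 109 109 109]
102 [111 110 110 110 113 115 119 122 124 124 122 121 118 114 110 109 109 109 109 109]
103 [111 111 111 111 113 117 120 123 125 126 124 122 118 113 109 109 109 108 109 109]
104 [111 112 112 111 113 117 120 125 128 128 125 122 118 113 110 109 109 108 110 109]
105 [111 111 110 111 114 118 122 125 130 130 126 123 118 114 109 109 109 109 110 110]
106 [109 110 110 110 112 117 120 124 128 128 125 122 118 113 109 109 110 109 110 110]
107 [105 105 107 107 110 115 118 122 125 125 122 120 116 112 109 109 109 110 110 110]
108 [ 94  96  99 101 105 111 115 119 120 120 119 115 112 109 108 108 109 110 110 110]
109 [ 75  80  84  87  94 101 108 113 115 114 113 110 107 104 105 105 107 107 108 108]
110 [ 52  56  61  65  71  81  93 100 103 103  99  97  94  94  96  98 101 102
[... 421 characters left out ...]
48  48  48  48  48  48  52  74 103 124 131 133 133 133 134 134 134 134 135 134 134 134 134 135 135 139 163 213 240 246 247 247 247 247 247 247 247
 247 247 247 247 247 247 247 247 243 225 204 196 193 184 165 146 138 135 135 135 135 134 134 135 134 135 135 135]
165 [ 33  32  32  33  32  33  49  97 147 165 154 141 134 130 123 107  83  59  49  45  45  46  48  50  50  50]
180 [ 33  31  32  32  34  40  70 122 187 236 246 247 247 245 236 200 144 100  68  53  50  50  50  50  50  50]
195 [ 32  33  32  31  32  34  48  89 164 233 245 246 243 233 197 144 107  79  53  37  33  32  31  33  33  31]
210 [ 49  50  51  61  84 110 127 133 134 135 135 135 135 134 134 134 134 133 127 109  81  58  51  49  51  50]
```

```bash
python3 -m crank '[[[0,0,-0.119],[0,0,0],255],[[0,0,-0.119],[0,0,0],255],[[0,0,-0.119],[0,0,0],255],[[0,0,-0.119],[0,0,0],255],[[0,0,-0.119],[0,0,0],255],[[0,0,-0.119],[0,0,0],255],[[0,0,-0.119],[0,0,0],255],[[0,0,-0.119],[0,0,0],255],[[0,0,-0.119],[0,0,0],255],[[0,0,-0.119],[0,0,0],255],[[0,0,-0.119],[0,0,0],255],[[0,0,-0.115],[0,0,0],255]]'; python3 -m crank '[[[0,0,0],[-7,14,0],255],[[0,0,0],[-7,15,0],255],[[0,0,0],[-7,14,0],255],[[0,0,0],[0,0,0],255],[[0,0,0],[0,0,0],255],[[0,0,0],[0,0,0],255]]'
python3 - <<'E'
from h import *
np.set_printoptions(precision=2,suppress=True)
print(onz(ld('wh3'),320.5,111.5,158))
for i in range(2): snap('wrist','wi%d'%i)
c=snap('scene','s1');w=ld('wi1')['frame']
cv2.imwrite('pics/z4.png',np.vstack([cv2.resize(w[0:280,150:560],(800,546),interpolation=cv2.INTER_CUBIC)])[:,:,::-1])
s=bot.read_state();print(s['clock'],s['ee_pos'],s['contact_force'],s['wrist_torque'],rot().as_matrix())
E
```

```text
clock: 8.3
ee_pos: [466.9, 55.4, 292.0]
tool_rot: [-0.0, 0.053, 0.999, -0.0]
contact_force: [0.2, -0.0, -1.8]
gripper_width: 11.2
finger_force: 58.5
clock: 8.8
ee_pos: [492.3, 96.7, 292.0]
tool_rot: [-0.0, 0.055, 0.998, -0.0]
contact_force: [0.1, -0.5, -0.6]
gripper_width: 11.0
finger_force: 58.8
[499.49 130.43 158.  ]
8.95 [492.31  96.72 292.26] [ 0.52  0.52 -1.15] [-0.03 -0.03  0.03] [[-0.99  0.11 -0.  ]
 [ 0.11  0.99 -0.  ]
 [ 0.   -0.   -1.  ]]
```

View pics/z4.png

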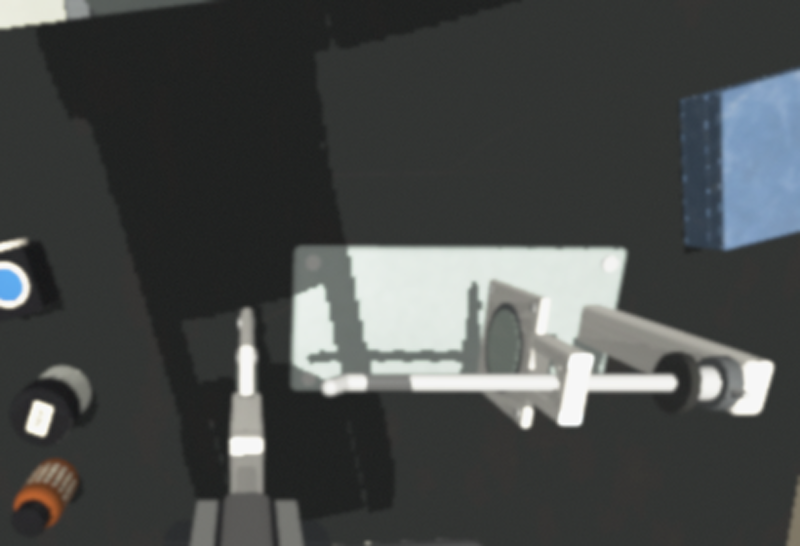

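The view shows the bar level in the picture at row ~382 of the crop, with its tip at (328,385). The hung plate's top is at (575,388) and the dark sprung pad at (672,382), and the tool is aligned with the bar. Next I measure the edges.

Run:
```python
from h import *
np.set_printoptions(precision=1,suppress=True,linewidth=170)
c=ld('wi1');g=cv2.cvtColor(c['frame'],cv2.COLOR_RGB2GRAY).astype(int)
for u in (335,350,375,390,420,475): print(u,g[185:207,u])
for v in (192,196,199): print(v,g[v,308:330])
for v in (190,205): print(v,g[v,430:460])
print('196',g[196,455:520])
print('col445',g[175:225,447])
R=rot()
for name,(u,v,z) in dict(bar375=(375,196,150),bar420=(420,196,150),bar475=(475,196,150),hung=(444.7,198,162.7),tip=(313,196,158)).items():
    X=onz(c,u,v,z);print(name,X,'tool rel',R.inv().apply(X-bot.read_state()['ee_pos']))
# sheet bottom corner of the held plate
print('sheet',g[150:215,276],[R.inv().apply(onz(c,276,v,292.2-147)-bot.read_state()['ee_pos']) for v in (157,158,159)])
```

```text
335 [111 111 111 111 112 119 149 199 230 243 246 246 245 236 212 147  77  41  33  33  33  33]
350 [206 225 228 228 227 219 191 153 134 133 137 135 130 123 109  83  60  52  52  51  51  51]
375 [184 217 226 227 226 220 209 215 231 241 245 246 244 237 214 151  87  57  52  52  52  51]
390 [109 110 110 112 112 116 146 197 229 241 245 246 244 238 216 153  88  58  51  51  50  52]
420 [158 165 171 168 152 142 157 198 227 240 244 245 244 239 222 180 146 137 137 140 147 155]
475 [130 129 121 103  78  73 118 181 223 238 243 244 243 239 221 165  99  61  52  51  52  51]
192 [137 145 158 170 185 206 223 230 231 230 227 223 218 211 203 193 179 169 171 182 194 202]
196 [128 127 124 118 114 115 130 162 200 224 234 236 234 228 222 220 220 221 222 226 236 244]
199 [ 97  97  97  96  96 104 133 181 221 238 244 245 244 239 228 217 210 201 192 191 198 206]
190 [145 154 187 205 188 161 150 146 141 144 186 236 247 247 247 247 247 247 247 247 247 246 229 165 126 122 142 171 174 140]
205 [142 140 137 134 133 132 138 171 226 245 247 247 247 247 247 247 247 247 246 230 150  77  54  53  52  52  53  52  52  51]
19
[... 409 characters left out ...]
247 247 247 247 247 247 245 233
 180 107  62  52  53  52  53  52]
bar375 [505.5 187.6 150. ] tool rel [ -3.1  91.8 142.2]
bar420 [510.1 229.1 150. ] tool rel [ -3.1 133.6 142.2]
bar475 [515.7 279.9 150. ] tool rel [ -3.1 184.6 142.2]
hung [509.8 245.5 162.7] tool rel [ -1.  149.9 129.5]
tip [496.6 129.8 158. ] tool rel [ -0.7  33.3 134.3]
sheet [ 33  34  32  32  34  34  46  87 132 156 163 164 164 165 165 165 166 166 166 167 166 168 168 168 168 172 195 233 245 247 247 247 247 247 247 247 247 247 247 247 247 247
 247 247 247 247 247 247 247 247 247 246 234 186 167 170 172 172 172 173 173 174 173 174 174] [array([ 32.3,  -0. , 147.1]), array([ 31.4,  -0. , 147.1]), array([ 30.5,  -0. , 147.1])]
```

```bash
python3 -m crank '[[[0,0,0],[0,0,15],255],[[0,0,0],[0,0,25],255],[[0,0,0],[0,0,25],255],[[0,0,0],[0,0,12],255],[[0,0,0],[0,0,3.5],255],[[0,0,0],[0,0,0],255],[[0,0,0],[0,0,0],255],[[0,0,0],[0,0,0],255]]'; python3 -m crank '[[[0,0,0],[0,5,0],255],[[0,0,0],[0,7,0],255],[[0,0,0],[0,7,0],255],[[0,0,0],[0,7,0],255],[[0,0,0],[0,5,0],255],[[0,0,0],[0,0,0],255]]'
python3 - <<'E'
from h import *
c=snap('wrist','wj');snap('scene','s2')
a=cv2.resize(c['frame'][130:280,230:480],(800,480),interpolation=cv2.INTER_CUBIC)
cv2.imwrite('pics/z5.png',a[:,:,::-1])
E
```

```text
clock: 9.62
ee_pos: [493.3, 97.2, 212.9]
tool_rot: [0.001, 0.055, 0.998, 0.0]
contact_force: [0.1, 0.4, -1.0]
gripper_width: 10.8
finger_force: 58.7
clock: 10.12
ee_pos: [496.1, 129.3, 211.8]
tool_rot: [0.0, 0.054, 0.999, 0.0]
contact_force: [0.1, -0.2, -0.7]
gripper_width: 11.3
finger_force: 58.8
```

View pics/z5.png

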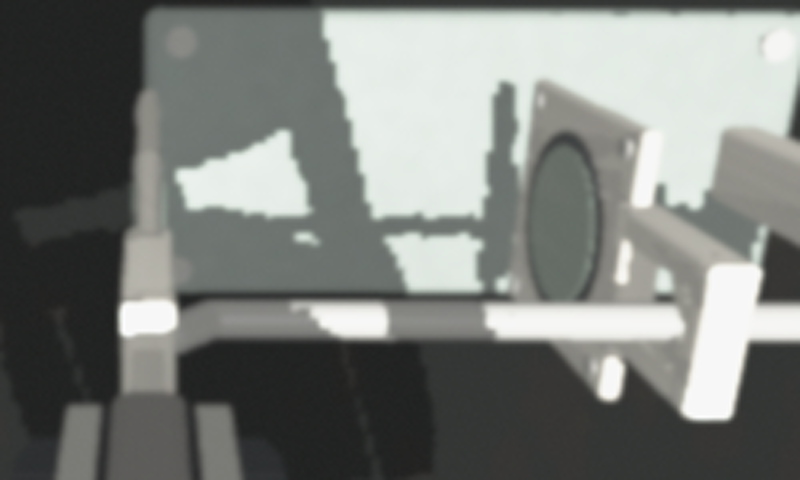

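The tip is now entering the spare plate's eye block, at (150,320) in the crop, with no contact force. I'll continue threading.

```bash
python3 -m crank '[[[0,0,0],[0,4,0],255],[[0,0,0],[0,5,0],255],[[0,0,0],[0,5,0],255],[[0,0,0],[0,5,0],255],[[0,0,0],[0,3,0],255],[[0,0,0],[0,0,0],255]]'; python3 -m crank '[[[0,0,0],[0,4,0],255],[[0,0,0],[0,5,0],255],[[0,0,0],[0,5,0],255],[[0,0,0],[0,3,0],255],[[0,0,0],[0,0,0],255],[[0,0,0],[0,0,0],255]]'; python3 -m crank '[[[0,0,0],[0,0,4],255],[[0,0,0],[0,0,4],255],[[0,0,0],[0,0,3],255],[[0,0,0],[0,0,3],255],[[0,0,0],[0,0,0],255],[[0,0,0],[0,0,0],255]]'
```

```text
clock: 10.72
ee_pos: [498.5, 150.6, 211.8]
tool_rot: [0.0, 0.055, 0.999, 0.0]
contact_force: [0.5, 0.7, -1.6]
gripper_width: 11.6
finger_force: 58.8
clock: 11.22
ee_pos: [500.2, 167.0, 211.8]
tool_rot: [-0.0, 0.055, 0.999, -0.0]
contact_force: [-0.2, 1.3, -1.1]
gripper_width: 11.5
finger_force: 58.8
clock: 11.72
ee_pos: [500.1, 166.7, 197.5]
tool_rot: [-0.0, 0.055, 0.998, -0.0]
contact_force: [-0.0, -1.0, -1.5]
gripper_width: 11.4
finger_force: 58.9
```

```bash
python3 -m crank '[[[0,0,0],[0,0,1],255],[[0,0,0],[0,0,1],255],[[0,0,0],[0,0,0],255],[[0,0,0],[0,0,0],255]]'; python3 -m crank '[[[0,0,0],[0,0,0.7],255],[[0,0,0],[0,0,0],255],[[0,0,0],[0,0,0],255]]'; python3 -m crank '[[[0,0,0],[0,0,0.7],255],[[0,0,0],[0,0,0],255],[[0,0,0],[0,0,0],255]]'
```

```text
clock: 12.05
ee_pos: [500.2, 166.8, 195.9]
tool_rot: [0.0, 0.055, 0.998, 0.0]
contact_force: [0.3, 0.3, -1.7]
gripper_width: 11.0
finger_force: 58.9
clock: 12.3
ee_pos: [500.2, 166.8, 195.1]
tool_rot: [0.0, 0.055, 0.998, -0.0]
contact_force: [0.6, 0.0, -2.2]
gripper_width: 11.2
finger_force: 58.9
clock: 12.55
ee_pos: [500.2, 166.8, 194.4]
tool_rot: [-0.0, 0.055, 0.998, -0.0]
contact_force: [-0.1, -0.3, -0.5]
gripper_width: 11.3
finger_force: 58.9
```

```bash
python3 -m crank '[[[0,0,0],[0,4,0],255],[[0,0,0],[0,8,0],255],[[0,0,0],[0,10,0],255],[[0,0,0],[0,10,0],255],[[0,0,0],[0,10,0],255],[[0,0,0],[0,8,0],255],[[0,0,0],[0,4,0],255],[[0,0,0],[0,2,0],255],[[0,0,0],[0,2,0],255]]';python3 -m crank '[[[0,0,0],[0,1.5,0],255],[[0,0,0],[0,1.5,0],255],[[0,0,0],[0,1.5,0],255],[[0,0,0],[0,1.5,0],255],[[0,0,0],[0,1.5,0],255],[[0,0,0],[0,1.5,0],255],[[0,0,0],[0,1.5,0],255],[[0,0,0],[0,1.5,0],255],[[0,0,0],[0,2,0],255],[[0,0,0],[0,2,0],255],[[0,0,0],[0,2,0],255],[[0,0,0],[0,2,0],255]]'
python3 - <<'E'
from h import *
c=snap('wrist','wk')
cv2.imwrite('pics/z6.png',cv2.resize(c['frame'][130:280,230:480,::-1],(800,480),interpolation=cv2.INTER_CUBIC))
E
```

```text
clock: 13.3
ee_pos: [506.4, 224.8, 194.3]
tool_rot: [-0.0, 0.055, 0.999, -0.0]
contact_force: [0.2, -0.4, -2.0]
gripper_width: 10.9
finger_force: 58.8
clock: 14.3
ee_pos: [508.8, 244.5, 194.4]
tool_rot: [0.0, 0.055, 0.998, -0.0]
contact_force: [-0.6, -1.3, -1.4]
gripper_width: 11.5
finger_force: 58.9
```

View pics/z6.png

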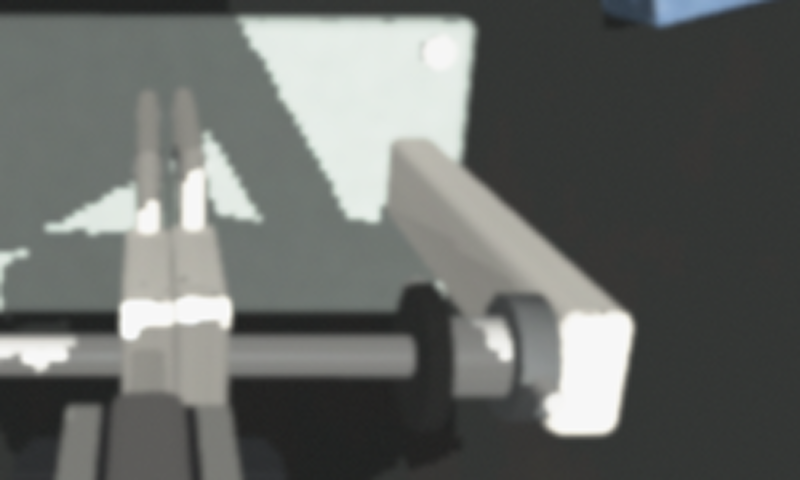

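The two plates are touching, with block tops at (150,315) and (205,312) in the crop. The pad face is at about (413,350).

```bash
python3 - <<'E'
from h import *
c=ld('wk');s=bot.read_state();R=rot()
for u in (359,360.5): print(R.inv().apply(onz(c,u,235,154)-s['ee_pos']), s['ee_pos'])
E
python3 -m crank '[[[0,0,0],[0,3,0],255],[[0,0,0],[0,4,0],255],[[0,0,0],[0,4,0],255],[[0,0,0],[0,4,0],255],[[0,0,0],[0,4,0],255],[[0,0,0],[0,3,0],255],[[0,0,0],[0,2,0],255],[[0,0,0],[0,1,0],255],[[0,0,0],[0,0,0],255]]'
```

```text
[ 2.96220856 51.37027988 40.42745256] [508.87195389 244.85400366 194.41971287]
[ 2.96216349 52.30490167 40.42759916] [508.87195389 244.85400366 194.41971287]
clock: 15.1
ee_pos: [511.5, 269.4, 194.4]
tool_rot: [-0.0, 0.055, 0.998, 0.0]
contact_force: [-1.0, 0.2, -1.1]
gripper_width: 11.4
finger_force: 58.8
```

```bash
python3 -m crank '[[[0,0,0],[0,1.5,0],255],[[0,0,0],[0,1.5,0],255],[[0,0,0],[0,1.5,0],255],[[0,0,0],[0,1.5,0],255],[[0,0,0],[0,1.5,0],255],[[0,0,0],[0,1,0],255],[[0,0,0],[0,1,0],255],[[0,0,0],[0,0.5,0],255],[[0,0,0],[0,0,0],255]]';python3 -m crank '[[[0,0,0],[0,0.5,0],255],[[0,0,0],[0,0.5,0],255],[[0,0,0],[0,0.5,0],255],[[0,0,0],[0,0,0],255]]'
```

```text
clock: 15.85
ee_pos: [512.6, 279.3, 194.4]
tool_rot: [0.0, 0.055, 0.998, 0.0]
contact_force: [-0.2, -0.0, -1.4]
gripper_width: 11.2
finger_force: 58.8
clock: 16.18
ee_pos: [512.8, 280.7, 194.4]
tool_rot: [0.0, 0.055, 0.998, 0.0]
contact_force: [-1.1, -0.5, -1.0]
gripper_width: 11.4
finger_force: 58.8
```

```bash
python3 -m crank '[[[0,0,0],[0,0.5,0],255],[[0,0,0],[0,0.5,0],255],[[0,0,0],[0,0.5,0],255],[[0,0,0],[0,0,0],255]]';python3 - <<'E'
from h import *
print(bot.read_state()['contact_force'])
E
```

```text
clock: 16.52
ee_pos: [512.9, 282.0, 194.4]
tool_rot: [-0.0, 0.055, 0.998, -0.0]
contact_force: [-0.2, -2.4, -0.4]
gripper_width: 11.0
finger_force: 58.9
[-0.1868316  -2.37460944 -0.38265556]
```

```bash
for i in 1; do python3 -m crank '[[[0,0,0],[0,0.5,0],255],[[0,0,0],[0,0,0],255]]'; python3 -m crank '[[[0,0,0],[0,0.4,0],255],[[0,0,0],[0,0,0],255]]'; python3 -m crank '[[[0,0,0],[0,0,0],255]]';done
```

```text
clock: 16.68
ee_pos: [512.9, 282.4, 194.4]
tool_rot: [-0.0, 0.055, 0.998, -0.0]
contact_force: [-0.8, -4.1, 0.5]
gripper_width: 11.1
finger_force: 59.0
clock: 16.85
ee_pos: [513.0, 282.8, 194.4]
tool_rot: [-0.0, 0.055, 0.998, -0.0]
contact_force: [-0.3, -5.2, 1.0]
gripper_width: 11.3
finger_force: 59.1
clock: 16.93
ee_pos: [513.0, 282.8, 194.4]
tool_rot: [-0.0, 0.055, 0.998, -0.0]
contact_force: [0.3, -5.3, -0.2]
gripper_width: 11.5
finger_force: 59.1
```

```bash
python3 -m crank '[[[0,0,0],[0,0.5,0],255],[[0,0,0],[0,0,0],255],[[0,0,0],[0,0,0],255],[[0,0,0],[0,0,0],255],[[0,0,0],[0,0,0],255],[[0,0,0],[0,0,0],255]]'; python3 -m crank '[[[0,0,0],[0,0,0],255],[[0,0,0],[0,0,0],255],[[0,0,0],[0,0,0],255],[[0,0,0],[0,0,0],255],[[0,0,0],[0,0,0],255],[[0,0,0],[0,0,0],255]]'
```

```text
clock: 17.43
ee_pos: [513.0, 283.1, 194.4]
tool_rot: [-0.0, 0.055, 0.998, -0.0]
contact_force: [-0.9, -6.0, 1.2]
gripper_width: 11.2
finger_force: 59.2
clock: 17.93
ee_pos: [513.0, 283.1, 194.4]
tool_rot: [-0.0, 0.055, 0.998, -0.0]
contact_force: [-0.1, -5.8, 1.4]
gripper_width: 10.9
finger_force: 59.2
```

```bash
python3 -m crank '[[[0,0,0],[0,-0.4,0],255],[[0,0,0],[0,-0.4,0],255],[[0,0,0],[0,-0.4,0],255],[[0,0,0],[0,0,0],255],[[0,0,0],[0,0,0],255]]'; python3 -m crank '[[[0,0,0],[0,-0.2,0.4],255],[[0,0,0],[0,-0.2,0.3],255],[[0,0,0],[0,0,0],255],[[0,0,0],[0,0,0],255],[[0,0,0],[0,0,0],255]]'
```

```text
clock: 18.35
ee_pos: [512.9, 282.4, 194.4]
tool_rot: [-0.0, 0.055, 0.998, 0.0]
contact_force: [0.0, -3.1, -0.9]
gripper_width: 11.4
finger_force: 59.1
clock: 18.77
ee_pos: [513.0, 282.1, 193.8]
tool_rot: [0.0, 0.055, 0.998, 0.0]
contact_force: [-0.9, -0.6, 1.2]
gripper_width: 11.1
finger_force: 59.5
```

```bash
python3 -m crank '[[[0,0,0],[0,0,0],255],[[0,0,0],[0,0,0],255],[[0,0,0],[0,0,0],255]]' 20; python3 -m crank '[[[0,0,0],[0,0,0],216],[[0,0,0],[0,0,0],212],[[0,0,0],[0,0,0],208],[[0,0,0],[0,0,0],204],[[0,0,0],[0,0,0],200],[[0,0,0],[0,0,0],195],[[0,0,0],[0,0,0],190],[[0,0,0],[0,0,0],180],[[0,0,0],[0,0,0],170],[[0,0,0],[0,0,0],170]]'
python3 - <<'E'
from h import *
c=snap('wrist','wl')
cv2.imwrite('pics/z7.png',cv2.resize(c['frame'][130:280,230:480,::-1],(800,480),interpolation=cv2.INTER_CUBIC))
E
```

```text
clock: 19.02
ee_pos: [513.0, 282.0, 193.8]
tool_rot: [0.0, 0.055, 0.998, 0.0]
contact_force: [-1.3, 0.3, 2.8]
gripper_width: 11.1
finger_force: 59.6
clock: 19.85
ee_pos: [512.9, 281.9, 193.7]
tool_rot: [0.0, 0.055, 0.998, -0.0]
contact_force: [0.3, 1.1, -0.2]
gripper_width: 28.2
finger_force: 0.0
```

View pics/z7.png

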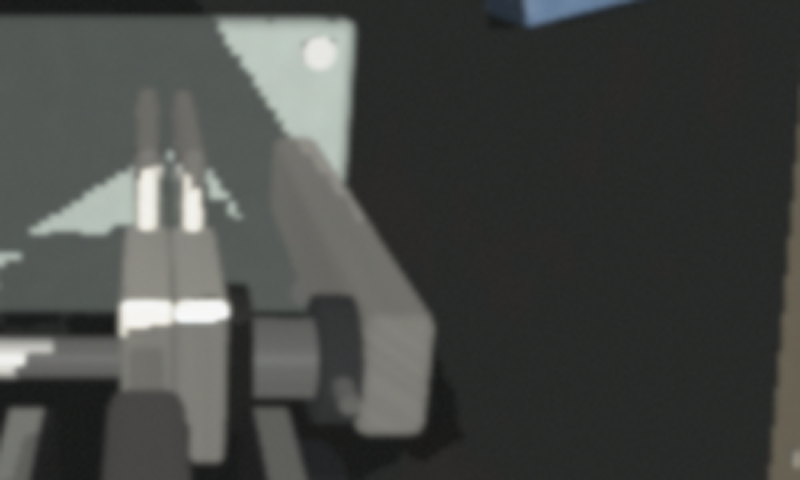

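The fingers are off the grip. Both plates hang side by side, touching, against the pad at (238,340). I'll open further, lift away and check.

```bash
python3 -m crank '[[[0,0,0],[0,0,0],130],[[0,0,0],[0,0,0],130],[[0,0,0],[0,0,-5],130],[[0,0,0],[0,0,-10],130],[[0,0,0],[0,0,-15],130],[[0,0,0],[0,0,-20],130],[[0,0,0],[0,0,-20],130],[[0,0,0],[0,0,-20],130],[[0,0,0],[0,0,-10],130],[[0,0,0],[0,0,0],130],[[0,0,0],[0,0,0],130],[[0,0,0],[0,0,0],130]]'
python3 - <<'E'
from h import *
c=snap('wrist','wm');s=snap('scene','s9')
a=cv2.resize(c['frame'][100:280,200:440],(560,420),interpolation=cv2.INTER_CUBIC);b=cv2.resize(s['frame'][165:255,240:300],(240,360),interpolation=cv2.INTER_CUBIC)
b=cv2.copyMakeBorder(b,0,60,0,0,cv2.BORDER_CONSTANT);cv2.imwrite('pics/z8.png',np.hstack([a,b])[:,:,::-1])
E
```

```text
clock: 20.9
ee_pos: [512.4, 281.7, 292.8]
tool_rot: [-0.001, 0.055, 0.998, -0.0]
contact_force: [0.4, 0.7, 0.6]
gripper_width: 42.2
finger_force: 0.0
```

View pics/z8.png

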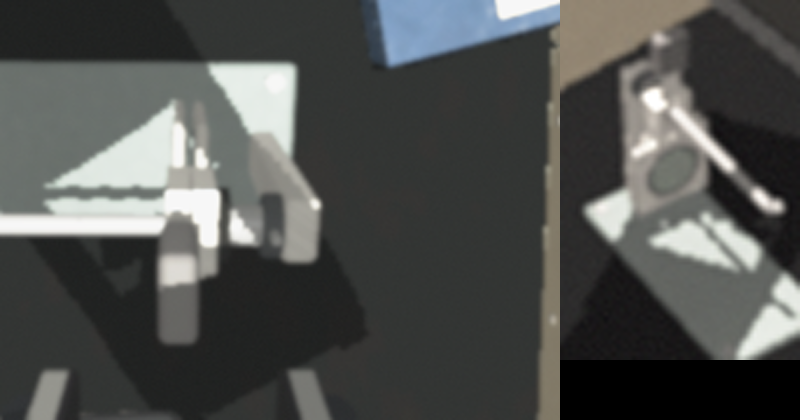

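Both plates hang upright and packed together on the bar, with eye blocks at (190,205) in the wrist crop, and the gripper is clear above them. I'll let everything settle briefly, then hand in.

```bash
python3 -m crank '[[[0,0,0],[0,0,0],130],[[0,0,0],[0,0,0],130],[[0,0,0],[0,0,0],130],[[0,0,0],[0,0,0],130],[[0,0,0],[0,0,0],130],[[0,0,0],[0,0,0],130]]'; python3 -c "
from workcell import bot
print(bot.close_job())"
```

```text
clock: 21.5
ee_pos: [512.9, 281.9, 293.7]
tool_rot: [-0.0, 0.055, 0.998, -0.0]
contact_force: [-0.3, 0.7, -0.3]
gripper_width: 41.4
finger_force: 0.0
the job is handed in; nothing more can be done
None
```

The job is handed in, with no verdict returned: the spare plate hangs in front of the first plate, touching it in the last pictures, after a steady push of about 6 N held for about 1 s, and nothing else was visibly disturbed (21.5 s of the 51 s used).

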